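# Draw back the glass lid of the stone box and lay the whetstone in its cradle

## Robot

A 7-joint arm with a two-finger parallel gripper is mounted at the origin on the work surface. World frame = base frame: x ahead of the robot, y to its left, z up, the work surface at z = 0. Lengths are in mm, angles in rad, forces in N, time in s.
With the tool pointing down it reaches from about 400 to 875 mm from the base axis. Payload 6.5 kg.
Tool frame: the origin (TCP) lies midway between the tips of the shut fingers; the grasp point (between the pads) lies 19 mm behind it; z points along the fingers, x is the direction in which the jaws open and shut, and the axes are right-handed (so a half turn about z gives the same grasp; the last joint's range is limited). The gripper opens to 85 mm and grips with 20 to 120 N. Pads are 22 mm wide; open, the fingers measure 114 mm over their backs; the gripper's body (76 mm by 85 mm) begins 54 mm behind the grasp point. The pads swing forward as they close: fully open they stand 13 mm farther back than shut.
Start: joints at [1.055, 0.536, -0.004, 1.538, 0.003, 1.067, -0.071], TCP at [282.605, -585.341, 231.29] pointing down, gripper open.
Joint ranges: [-2.7, 2.7], [-0.37, 2.16], [-1.27, 1.26], [0.24, 2.4], [-1.31, 4.45], [0.19, 1.91], [-2.76, 2.76]. Speed limits (rad/s): [2.39, 2.39, 3.14, 3.14, 3.14, 3.14, 3.14].

## Interface

Orientations are given as a unit quaternion [w, x, y, z].
In Python, from plant import env gives the robot as it stands.
- The arm moves only by the tool servo_tool, never from a script. Its argument "increments" is a list of rows, each a list of 5 numbers: the finger opening in m, from 0 to 0.0854, then the shift along the tool's x, y, z in m, then the turn about the tool's z in rad. In form: [[hand, dx, dy, dz, turn], ...]. A call has 1 to 8 rows; each row is the pose to reach, as a shift and turn from the pose commanded when the call began, along the tool's axes at that moment; what a row does not reach only later rows make up. A row lasts 1/10 s, in which the tool goes at most 50 mm and 8.59 degrees, less where a joint would pass 70% of its speed; a pose out of reach is approached as far as the arm can. A call with a gripper value outside its range is refused whole. The fingers move at their own pace and stop on an object; "squeeze" is the grip in N (left out, the last holds). Time passes only in rows, so rows that repeat a pose let the fingers close. It gives the time, the measured TCP pose, the force and the opening at its end, in the units of the state.
- env.get_state(): the state, without advancing time (a new reading comes with each control period).
- env.camera(name): name is "scene" or "top" or "wrist"; returns the picture (400x640x3 uint8, red, green, blue); there is no depth.
- env.camera_info(name): a dict with "fx", "fy", "cx", "cy" (pixels), "extrinsics" (4x4, takes a point from camera to world coordinates). Camera axes: x right, y down, z forward; pixel columns grow to the right and rows downward; lengths in mm; the calibration is good to about 2 mm. A picture is of the moment at which its call begins: read the wrist's pose just before it. camera_info takes no time and is no camera call; for the wrist camera it gives the pose at the moment of the call.
- env.hand_in(): hands the job in, once; it reports no verdict.
Trained networks look in the newest picture that a camera, given by its name, has taken for a name from the list of things; names that differ only in an ending like _2 or _b are one class to them, and where a whole thing is asked for, a point or a joint stands for the part that bears it (a point fixed in the world has none). Each returns a list of dicts, best first, with "conf" (0 to 1); they miss things now and then, are a little off and sometimes report something else, mostly with a low value. They report only what shows in the picture. A call takes as long as a camera call.
- env.cut_out(camera, query): "pixels" (400x640 bool, what is visible of it) and "position" ([column, row] in pixels, amid what is visible of it).
The state is a dict: "clock": time; "joints": joint angles; "dq": joint speeds; "joint_torque": joint torques, N m; "tcp_pos": TCP position; "eef_rot": TCP orientation; "contact_force": force on the tool from outside, world axes, zero at the start; "moment": the same for the moment, N m; "gripper_width": finger opening in mm.
Only numpy, scipy, OpenCV 4.12 (cv2) and the standard library are available. Lean on these libraries where they do the work, as an engineer would, in place of code of your own. Each camera call takes 0.05 s, during which the arm holds its last target.

## Task

Get the sharpening place ready: set the fingertips down slowly on the stone box's sliding glass lid, press just hard enough that it does not slip under them (grit in the groove scores glass pressed with more than about 15 N while it slides), and draw it back towards the box's low end until the stone's bay is completely uncovered, leaving it standing in its grooves. Then lift the small whetstone out and set it down, not drop it, flat between the two cleats of the wooden cradle, and let go of it. Leave the cook's knife, the hammer and the brush where they lie.

Things in the scene. Friction and masses are not known exactly. Their poses are not given: they have to be found in the camera images.
- stone_box: wooden box 260 x 146 mm, 65 mm high, screwed to the bench. Origin: on its underside, midway across, 145 mm from the low end; x along its length to the closed end, z up; its low end (-x, wall 48 mm high) faces the robot. The glass lid runs in a groove in both long sides and the closed end and slides out over the low end; nothing stops it. The top rims over the groove (z 57 to 65 mm) stand 122 mm apart
- lid: sliding glass pane 254 x 132 x 7 mm, about 0.55 kg, no knob or notch, loose in the groove with 2 mm play sideways and upwards. Origin: centre of its underside, 48 mm above the bench; axes as the box's; shut, 18 to 22 mm to -x of the box's origin. A hard touch (70 N) cracks it: touch down at 10 mm/s or less. Pressed with under about 7 to 11 N it slips under the fingers; over 16 N while it slides, the grit in the groove scores it
- lid_far (a point): middle of the glass lid's far (+x) edge, on its top face, 127 mm from the lid's origin. In the box's frame at x = +105 to +109 mm when shut; the bay is uncovered when it is at x = -10 mm or less; beyond x = -18 mm the lid overhangs and tips up 2 mm, beyond x = -75 mm too little of it is left in the grooves
- bay (a point): middle of the stone's bay under the lid, 18 mm above the bench, axes as the box's. The bay is 111 mm long (box x -8 to +103 mm, a divider 40 mm high at its near end) and 122 mm wide; its floor is 8 mm above the bench
- stone: grey whetstone 100 x 40 x 22 mm, 0.16 to 0.26 kg, flat and loose in the bay, lengthwise along the box's x to a few degrees. Origin: centre of its underside, 18 mm above the bench; x along its length, z up. It rests on two bearers 10 mm high, 35 mm either side of the bay's middle: free space under and beside its middle. Either end may point either way in the cradle
- cradle: wooden bed 150 x 66 mm, 18 mm high, no sides, screwed to the bench, with a cleat across each end, 11.5 mm thick, 8 mm above the bed. The cleats are 107 mm apart: the stone drops between them with 3.5 mm to spare at each end. Origin: centre of its underside; x along its length, z up
- bed (a point): the middle of the cradle's bed, on its surface, 18 mm above the bench, axes as the cradle's
- cook_knife: bystander: cook's knife lying flat between box and cradle, about along x, 190 mm blade 42 mm wide, 120 mm dark handle towards the robot; origin on the bench where blade and handle meet
- hammer: bystander: hammer lying on the right of the bench; origin under its middle
- brush: bystander: hand brush lying on the left of the bench; origin under its middle

How it is judged:
By the outcome, as a careful person would: the job done as asked, in the order asked, and still so for the second after the job is handed in, with the robot touching nothing.
It also fails if it takes over 67 s, if anything falls off the work surface, if the arm or the gripper's body presses on something with over 40 N, if the wrist force passes 120 N, or if a joint passes its speed limit or range.

## Working session

There is one attempt and no reset: what is moved stays moved. The work goes in short steps, Python scripts to look and compute and a tool call to move; the robot and the scene stay as the last step left them, time stands still between calls to the robot, and variables do not carry over. Pictures are saved under pics/ and viewed, and the job is handed in when it is done.

Besides the shell and the picture viewer there is one more tool, called after "Request:" in YAML: its name, and indented under it one key for each argument. servo_tool: Moves the arm, as the interface text tells. Its arguments: {"type":"object","properties":{"increments":{"type":"array"},"squeeze":{"type":"number"}},"required":["increments"]}

```bash
ls; mkdir -p pics
python3 - <<'E'
from plant import env
import cv2
s=env.get_state()
for k,v in s.items(): print(k,v)
for n in ["scene","top","wrist"]:
    im=env.camera(n); cv2.imwrite(f"pics/{n}0.png",im[:,:,::-1])
    i=env.camera_info(n); print(n,i)
E
```

```text
pics
clock 0.0
joints [ 1.05483054  0.53716512 -0.00445552  1.53887671  0.00259666  1.0673179
 -0.07123737]
dq [-9.49292137e-05  1.99080800e-03 -8.22329867e-04 -7.53299805e-04
  1.25237440e-03  3.42367569e-04 -1.55937741e-03]
joint_torque [ 9.13750500e-04 -5.83404672e+01  1.04880162e+00 -2.59099782e+01
  1.22456034e-02  9.63481347e-03  1.18786357e-06]
tcp_pos [ 282.30453969 -584.78219198  230.41222498]
eef_rot [-4.17254114e-04  8.46993588e-01 -5.31602375e-01 -7.75520433e-04]
contact_force [-0.14667144 -0.64497322  0.27765382]
moment [-0.01524019  0.00016053  0.00371299]
gripper_width 85.4642013521211
scene {'fx': 493.12297000008425, 'fy': 493.12297000008425, 'cx': 316.6002102106391, 'cy': 196.83535923306187, 'extrinsics': array([[ 8.65864560e-01,  4.24233493e-01, -2.65149970e-01,
         9.28658849e+02],
       [ 5.00179993e-01, -7.23587507e-01,  4.75648078e-01,
        -6.30803093e+02],
       [ 9.92663952e-03, -5.44469524e-01, -8.38721884e-01,
         1.16221518e+03],
       [ 0.00000000e+00,  0.00000000e+00,  0.00000000e+00,
         1.00000000e+00]])}
top {'fx': 383.95254467312
[... 202 characters left out ...]
1,  5.19759954e-03, -3.84478666e-03,
        -3.78004222e-01],
       [ 3.51616721e-03, -6.18199351e-02, -9.98081125e-01,
         1.07174239e+03],
       [ 0.00000000e+00,  0.00000000e+00,  0.00000000e+00,
         1.00000000e+00]])}
wrist {'fx': 324.53757096926546, 'fy': 324.53757096926546, 'cx': 324.6141005956578, 'cy': 196.00034153170304, 'extrinsics': array([[ 4.36038897e-01, -8.57192732e-01, -2.74026826e-01,
         3.53248182e+02],
       [-8.99927793e-01, -4.15407270e-01, -1.32539686e-01,
        -5.51220421e+02],
       [-2.20680164e-04,  3.04396815e-01, -9.52545291e-01,
         3.74574793e+02],
       [ 0.00000000e+00,  0.00000000e+00,  0.00000000e+00,
         1.00000000e+00]])}
```

View pics/scene0.png

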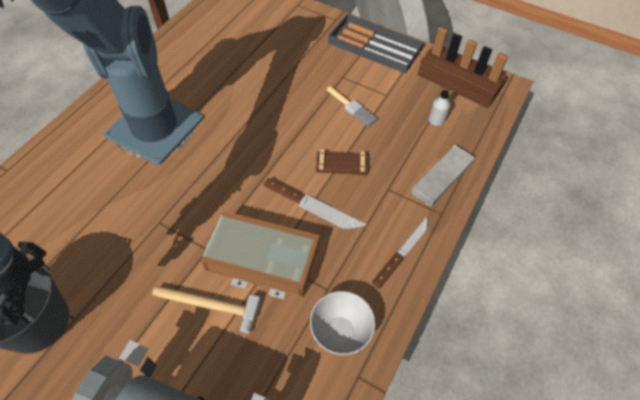

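View pics/top0.png

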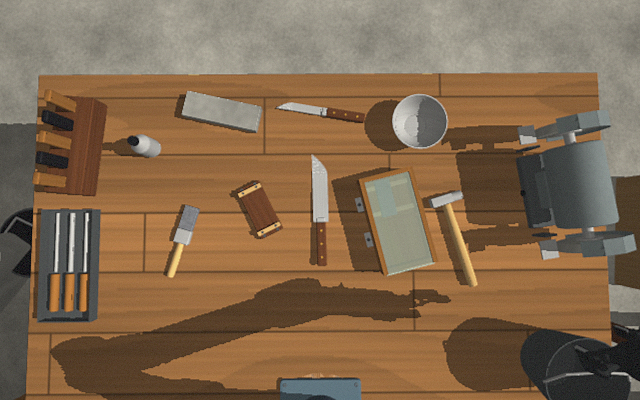

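View pics/wrist0.png

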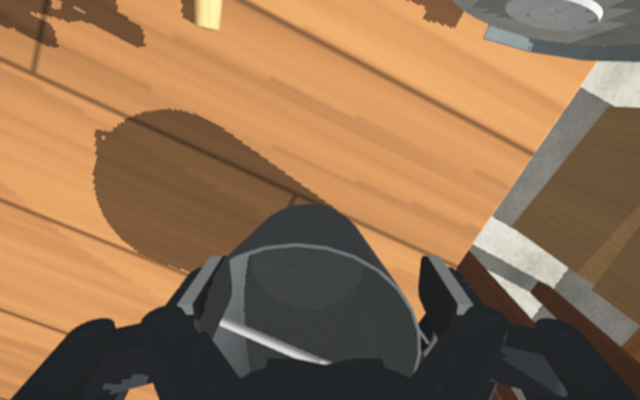

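```bash
cat > h.py <<'E'
import numpy as np, cv2
from plant import env
from scipy.spatial.transform import Rotation as R
def rot(s=None):
    q=(s or env.get_state())["eef_rot"]; return R.from_quat([q[1],q[2],q[3],q[0]]).as_matrix()
def proj(n,P,info=None):
    i=info or env.camera_info(n);E=np.linalg.inv(i["extrinsics"])
    c=np.c_[np.atleast_2d(P),np.ones(len(np.atleast_2d(P)))]@E.T
    return np.c_[i["fx"]*c[:,0]/c[:,2]+i["cx"],i["fy"]*c[:,1]/c[:,2]+i["cy"]]
def unproj(n,uv,z,info=None):
    i=info or env.camera_info(n);E=i["extrinsics"]
    uv=np.atleast_2d(uv).astype(float)
    d=np.c_[(uv[:,0]-i["cx"])/i["fx"],(uv[:,1]-i["cy"])/i["fy"],np.ones(len(uv))]@E[:3,:3].T
    o=E[:3,3]; return o+d*((z-o[2])/d[:,2])[:,None]
E
python3 - <<'E'
from h import *
for c in ["top","scene"]:
    im=env.camera(c)[:,:,::-1].copy()
    x0,y0,x1,y1=(225,140,465,290) if c=="top" else (190,130,390,300)
    cv2.imwrite(f"pics/{c}z.png",cv2.resize(im[y0:y1,x0:x1],None,fx=3.3 if c=="top" else 3.5,fy=3.3 if c=="top" else 3.5,interpolation=cv2.INTER_CUBIC))
    for q,z in [("stone_box",65),("lid",55),("cradle",18),("stone",18+22),("cook_knife",5),("hammer",10)]:
        for r in env.cut_out(c,q)[:2]:
            p=r["pixels"]; rect=cv2.minAreaRect(np.argwhere(p)[:,::-1].astype(np.float32))
            b=cv2.boxPoints(rect)
            print(c,q,round(r["conf"],2),np.round(r["position"]),p.sum(),np.round(unproj(c,[r["position"]],z)[0]),"\n  ",np.round(b).tolist(),np.round(unproj(c,b,z)[:,:2]).tolist())
print(env.get_state()["clock"])
E
```

```text
top stone_box 0.91 [371. 217.] 1480 [ 544. -139.   65.] 
   [[349.0, 182.0], [411.0, 165.0], [438.0, 261.0], [376.0, 278.0]] [[637.0, -82.0], [681.0, -247.0], [429.0, -310.0], [387.0, -148.0]]
top stone_box 0.26 [453. 229.] 1217 [ 512. -352.   65.] 
   [[427.0, 199.0], [460.0, 188.0], [488.0, 281.0], [455.0, 291.0]] [[591.0, -285.0], [617.0, -373.0], [375.0, -440.0], [350.0, -353.0]]
top lid 0.82 [399. 221.] 4243 [ 532. -212.   55.] 
   [[364.0, 182.0], [408.0, 170.0], [433.0, 263.0], [389.0, 275.0]] [[636.0, -121.0], [667.0, -239.0], [421.0, -299.0], [391.0, -184.0]]
top cradle 0.66 [260. 208.] 1303 [570. 160.  18.] 
   [[236.0, 190.0], [258.0, 179.0], [283.0, 227.0], [261.0, 239.0]] [[619.0, 226.0], [650.0, 166.0], [516.0, 97.0], [486.0, 157.0]]
top stone 0.35 [454. 226.] 1194 [ 519. -364.   40.] 
   [[427.0, 199.0], [459.0, 184.0], [501.0, 272.0], [469.0, 287.0]] [[591.0, -292.0], [632.0, -379.0], [395.0, -486.0], [355.0, -399.0]]
top cook_knife 0.94 [320. 205.] 1363 [577.  -6.   5.] 
   [[312.0, 265.0], [312.0, 156.0], [327.0, 156.0], [327.0, 265.0]] [[412.0, 18.0], [715.0, 17.0]
[... 668 characters left out ...]
 255.0], [215.0, 212.0], [312.0, 239.0], [301.0, 282.0]] [[422.0, -295.0], [373.0, -180.0], [633.0, -118.0], [668.0, -233.0]]
scene cradle 0.62 [270. 274.] 2625 [ 583. -241.   18.] 
   [[197.0, 275.0], [215.0, 207.0], [321.0, 235.0], [303.0, 304.0]] [[426.0, -336.0], [346.0, -151.0], [638.0, -81.0], [693.0, -266.0]]
scene cradle 0.59 [343. 162.] 1057 [573. 160.  18.] 
   [[315.0, 172.0], [316.0, 150.0], [367.0, 152.0], [366.0, 174.0]] [[521.0, 90.0], [484.0, 161.0], [616.0, 229.0], [650.0, 156.0]]
scene hammer 0.64 [217. 305.] 1486 [ 512. -372.   10.] 
   [[150.0, 324.0], [153.0, 286.0], [260.0, 295.0], [256.0, 333.0]] [[403.0, -490.0], [346.0, -411.0], [588.0, -299.0], [633.0, -381.0]]
0.85
```

View pics/topz.png

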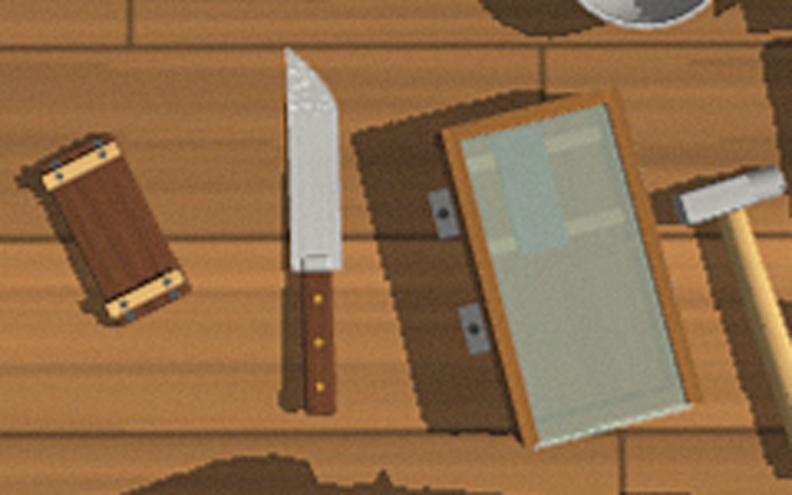

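View pics/scenez.png

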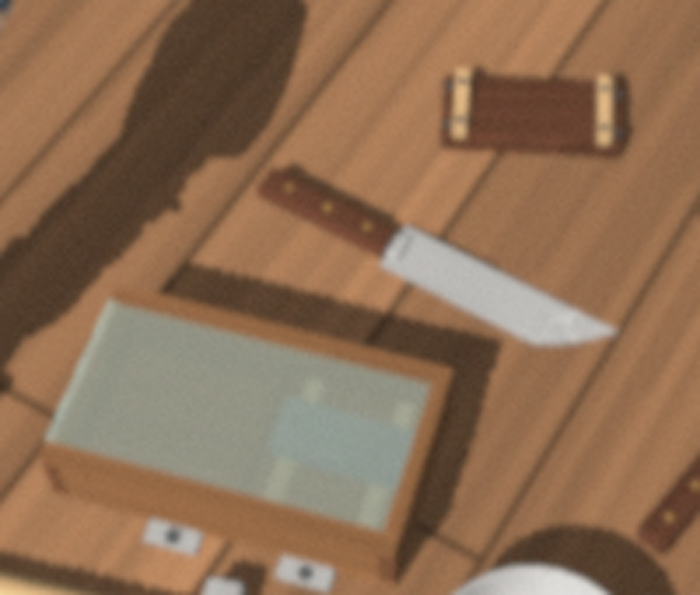

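Run:
```python
from h import *
from scipy.optimize import least_squares
T=lambda a:np.array(a)/3.3+[225,140]
S=lambda a:np.array(a)/3.5+[190,130]
# box frame pts
L=[([115,73,65],T([443,132]),'top'),([115,-73,65],T([612,90]),'top'),([-145,-73,65],T([702,402]),'top'),([-145,73,65],T([520,440]),'top'),
([103,61,65],T([462,142]),'top'),([103,-61,65],T([604,106]),'top'),
([115,73,65],S([453,368]),'scene'),([115,-73,65],S([387,560]),'scene'),([103,61,65],S([433,382]),'scene'),([103,-61,65],S([385,527]),'scene')]
I={c:env.camera_info(c) for c in('top','scene')}
def W(p,P):
    c,s=np.cos(p[2]),np.sin(p[2]);return np.array([p[0]+c*P[0]-s*P[1],p[1]+s*P[0]+c*P[1],P[2]])
f=lambda p:np.concatenate([proj(n,W(p,P),I[n])[0]-u for P,u,n in L])
r=least_squares(f,[548,-206,.25],x_scale=[1,1,.01],loss='soft_l1');print(r.x,np.degrees(r.x[2]));print(np.round(r.fun.reshape(-1,2),1))
# cradle: bright cleats top z26 ; outer corners top
C=[([75,33,18],T([42,180]),'top'),([75,-33,18],T([112,140]),'top'),([-75,-33,18],T([189,290]),'top'),([-75,33,18],T([115,325]),'top')]
L=C
r=least_squares(f,[570,160,.47],x_scale=[1,1,.01],loss='soft_l1');print('cradle',r.x,np.degrees(r.x[2]));print(np.round(r.fun.reshape(-1,2),1))
s=env.get_state();print(rot(s).round(3))
```

```text
[ 5.49475114e+02 -2.03884881e+02  2.35353838e-01] 13.484781611258667
[[-0.8 -1.3]
 [ 1.5 -1.7]
 [-0.5  0.3]
 [ 0.3  2.3]
 [-1.1 -1. ]
 [ 0.7 -1.1]
 [-0.7  0.1]
 [ 0.8 -2.8]
 [-0.9 -1.1]
 [-2.   0.8]]
cradle [5.62786933e+02 1.60662052e+02 4.53934471e-01] 26.008529354744816
[[-0.7 -3.2]
 [-0.3 -1.7]
 [ 0.2  1.9]
 [ 0.9  2.1]]
[[ 0.435 -0.901  0.   ]
 [-0.901 -0.435 -0.   ]
 [ 0.     0.    -1.   ]]
```

Request:
servo_tool:
  increments:
    - [0.0,-0.02,-0.04,0,0.02]
    - [0,-0.04,-0.08,0,0.05]
    - [0,-0.06,-0.12,0,0.08]
    - [0,-0.08,-0.16,0,0.12]
    - [0,-0.1,-0.2,0,0.15]
    - [0,-0.12,-0.24,0,0.18]
    - [0,-0.14,-0.28,0,0.21]
    - [0,-0.16,-0.32,0,0.215]
  squeeze: 30

```text
clock: 1.65
tcp_pos: [502.2, -300.6, 231.5]
eef_rot: [0.0, 0.785, -0.62, 0.0]
contact_force: [0.5, 0.5, 0.6]
gripper_width: -0.2
```

Request:
servo_tool:
  increments:
    - [0,-0.028,-0.033,0,0]
    - [0,-0.056,-0.066,0.0,0]
    - [0,-0.083,-0.098,0.0,0]
    - [0,-0.083,-0.098,0.0,0]
    - [0,-0.083,-0.098,0.0,0]

```text
clock: 2.15
tcp_pos: [577.6, -197.5, 231.2]
eef_rot: [0.0, 0.786, -0.618, -0.0]
contact_force: [0.2, -0.8, -0.4]
gripper_width: -0.0
```

Run:
```python
from h import *
s=env.get_state();print(s["tcp_pos"],rot(s).round(4),s["contact_force"])
i=env.camera_info("wrist"); im=env.camera("wrist")
np.save("wi.npy",i,allow_pickle=True)
cv2.imwrite("pics/w1.png",im[:,:,::-1])
p=np.array([549.5,-203.9,.2354])
for P in [[115,73,65],[115,-73,65],[103,61,65],[103,-61,65],[-145,73,65],[-145,-73,65]]:
    c,sn=np.cos(p[2]),np.sin(p[2]);print(P,proj("wrist",[p[0]+c*P[0]-sn*P[1],p[1]+sn*P[0]+c*P[1],P[2]],i).round(1))
for q in ["lid","stone","stone_box"]:
    for r in env.cut_out("wrist",q)[:1]: 
        print(q,r["conf"],r["position"],r["pixels"].sum())
print(i["extrinsics"].round(3))
```

```text
[ 577.64869131 -197.53451153  231.17133414] [[ 2.351e-01 -9.720e-01 -1.000e-04]
 [-9.720e-01 -2.351e-01  0.000e+00]
 [-1.000e-04  1.000e-04 -1.000e+00]] [ 0.15162118 -0.76176273 -0.35740145]
[115, 73, 65] [[243.   83.2]]
[115, -73, 65] [[404.7  83.8]]
[103, 61, 65] [[257.1  97.1]]
[103, -61, 65] [[390.6  97.6]]
[-145, 73, 65] [[259.6 323.2]]
[-145, -73, 65] [[386.9 323.5]]
lid 0.85 [324.0, 179.1] 20701
stone_box 0.73 [323.6, 92.9] 8002
[[ 2.36000e-01 -9.26000e-01 -2.95000e-01  6.54016e+02]
 [-9.72000e-01 -2.25000e-01 -7.30000e-02 -1.79293e+02]
 [ 1.00000e-03  3.04000e-01 -9.53000e-01  3.75126e+02]
 [ 0.00000e+00  0.00000e+00  0.00000e+00  1.00000e+00]]
```

View pics/w1.png

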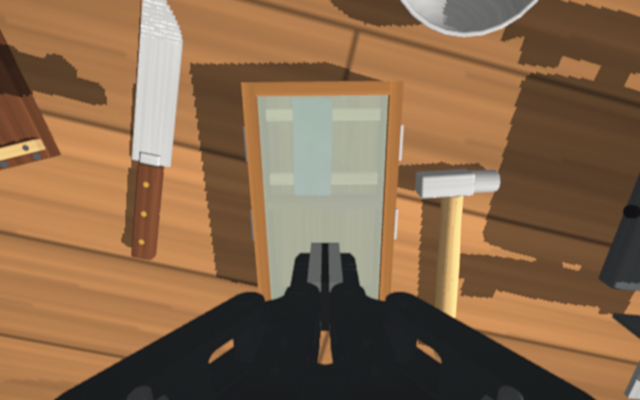

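Request:
servo_tool:
  increments:
    - [0,0,0,0.04,0]
    - [0,0,0,0.08,0]
    - [0,0,0,0.12,0]
    - [0,0,0,0.15,0]
    - [0,0,0,0.16,0]
    - [0,0,0,0.165,0]
    - [0,0,0,0.168,0]
    - [0,0,0,0.169,0]

```text
clock: 3.15
tcp_pos: [578.2, -199.1, 63.6]
eef_rot: [-0.0, 0.785, -0.62, 0.001]
contact_force: [-0.1, 0.6, 0.0]
gripper_width: -0.1
```

Request:
servo_tool:
  increments:
    - [0,0,0,0.0008,0]
    - [0,0,0,0.0016,0]
    - [0,0,0,0.0024,0]
    - [0,0,0,0.0032,0]
    - [0,0,0,0.004,0]
    - [0,0,0,0.0048,0]
    - [0,0,0,0.0056,0]
    - [0,0,0,0.0056,0]

```text
clock: 3.95
tcp_pos: [577.1, -198.6, 56.5]
eef_rot: [0.0, 0.785, -0.619, -0.0]
contact_force: [0.4, 0.1, -0.1]
gripper_width: 0.6
```

Request:
servo_tool:
  increments:
    - [0,0,0,0.0007,0]
    - [0,0,0,0.0012,0]
    - [0,0,0,0.0017,0]
    - [0,0,0,0.0017,0]

```text
clock: 4.35
tcp_pos: [577.2, -198.6, 55.2]
eef_rot: [0.0, 0.785, -0.619, 0.0]
contact_force: [-0.8, 0.6, 2.3]
gripper_width: 0.2
```

Request:
servo_tool:
  increments:
    - [0,0,0,0.0003,0]
    - [0,0,0,0.0005,0]
    - [0,0,0,0.0005,0]

```text
clock: 4.65
tcp_pos: [577.2, -198.6, 55.1]
eef_rot: [0.0, 0.785, -0.619, 0.0]
contact_force: [-2.7, 0.8, 7.7]
gripper_width: 0.2
```

Request:
servo_tool:
  increments:
    - [0,0,0,0.0002,0]
    - [0,0,0,0.0004,0]
    - [0,0,0,0.0004,0]

```text
clock: 4.95
tcp_pos: [577.2, -198.6, 55.1]
eef_rot: [0.0, 0.785, -0.619, 0.0]
contact_force: [-4.1, 0.6, 11.1]
gripper_width: -0.3
```

Run:
```python
from h import *
for k in range(3):
    s=env.get_state();print(s["clock"],s["tcp_pos"].round(2),s["contact_force"].round(2)); env.camera("top")
```

```text
4.95 [ 577.23 -198.61   55.1 ] [-4.1   0.55 11.08]
5.0 [ 577.25 -198.62   55.13] [-2.97  1.88 10.83]
5.05 [ 577.25 -198.61   55.12] [-3.57  1.51 10.88]
```

Request:
servo_tool:
  increments:
    - [0,0,0,0.0001,0]
    - [0,0,0.0005,0.0001,0]
    - [0,0,0.001,0.0001,0]
    - [0,0,0.0015,0.0001,0]

```text
clock: 5.5
tcp_pos: [577.2, -198.6, 55.1]
eef_rot: [-0.001, 0.785, -0.619, 0.001]
contact_force: [0.1, 2.3, 6.4]
gripper_width: 0.0
```

Request:
servo_tool:
  increments:
    - [0,0,0.0005,0.0003,0]
    - [0,0,0.001,0.0006,0]
    - [0,0,0.0015,0.0009,0]
    - [0,0,0.0015,0.0009,0]

```text
clock: 5.9
tcp_pos: [577.2, -198.6, 55.1]
eef_rot: [-0.002, 0.785, -0.619, 0.002]
contact_force: [1.4, 2.4, 10.9]
gripper_width: -0.2
```

Request:
servo_tool:
  increments:
    - [0,0,0.0005,0.0003,0]
    - [0,0,0.001,0.0006,0]
    - [0,0,0.0015,0.0009,0]
    - [0,0,0.0015,0.0009,0]

```text
clock: 6.3
tcp_pos: [577.2, -198.6, 55.1]
eef_rot: [-0.003, 0.785, -0.619, 0.003]
contact_force: [2.5, 3.4, 15.2]
gripper_width: 0.0
```

Request:
servo_tool:
  increments:
    - [0,0,0.0005,0.0,0]
    - [0,0,0.001,0.0,0]
    - [0,0,0.001,0.0,0]

```text
clock: 6.6
tcp_pos: [576.7, -199.2, 55.1]
eef_rot: [-0.003, 0.785, -0.619, 0.004]
contact_force: [3.3, 3.4, 14.0]
gripper_width: -0.2
```

Request:
servo_tool:
  increments:
    - [0,0,0.0005,0.0,0]
    - [0,0,0.001,0.0,0]
    - [0,0,0.0015,0.0,0]
    - [0,0,0.002,0,0]

```text
clock: 7.0
tcp_pos: [574.9, -200.2, 55.1]
eef_rot: [-0.003, 0.785, -0.619, 0.004]
contact_force: [4.4, 1.4, 12.3]
gripper_width: -0.1
```

Request:
servo_tool:
  increments:
    - [0,0,0.001,0.0,0]
    - [0,0,0.0025,0.0,0]
    - [0,0,0.004,0.0,0]
    - [0,0,0.0055,0,0]
    - [0,0,0.007,0,0]
    - [0,0,0.0085,0,0]

```text
clock: 7.6
tcp_pos: [566.6, -202.5, 55.1]
eef_rot: [-0.002, 0.785, -0.619, 0.004]
contact_force: [3.6, 1.2, 12.8]
gripper_width: -0.1
```

Run:
```python
from h import *
s=env.get_state();print(s["clock"],s["tcp_pos"].round(2),s["contact_force"].round(2))
im=env.camera("top")[:,:,::-1]
cv2.imwrite("pics/t2.png",cv2.resize(im[140:290,345:465],None,fx=4,fy=4,interpolation=cv2.INTER_CUBIC))
im=env.camera("scene")[:,:,::-1]
cv2.imwrite("pics/s2.png",cv2.resize(im[190:310,190:330],None,fx=5,fy=5,interpolation=cv2.INTER_CUBIC))
im=env.camera("wrist")[:,:,::-1]
cv2.imwrite("pics/w2.png",im)
```

```text
7.6 [ 566.63 -202.46   55.1 ] [ 3.61  1.16 12.83]
```

View pics/w2.png

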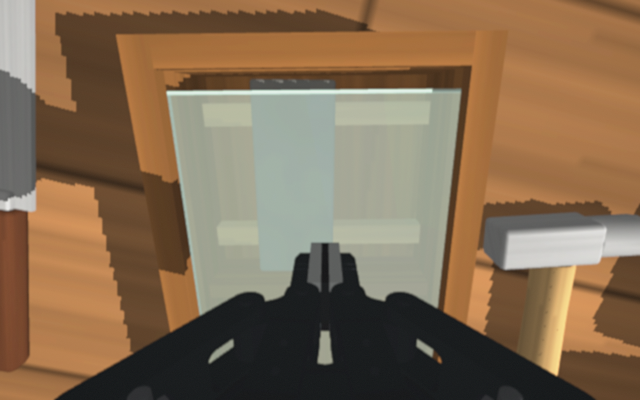

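View pics/s2.png

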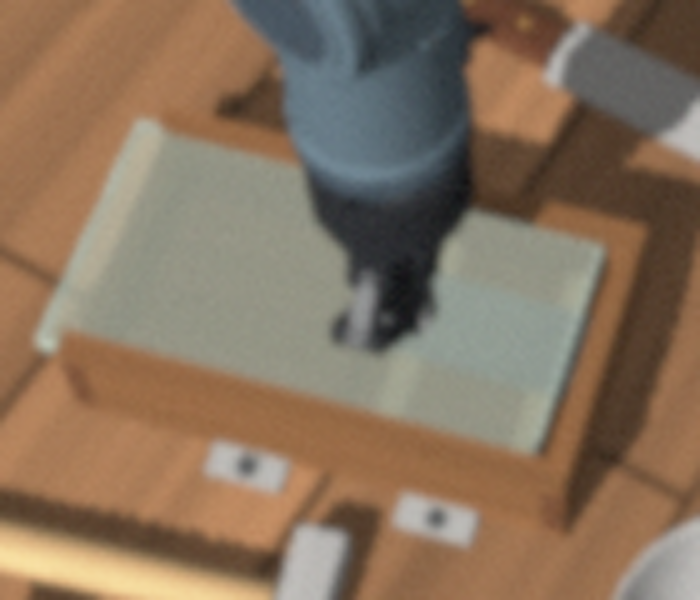

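Request:
servo_tool:
  increments:
    - [0,0,0.001,0.0,0]
    - [0,0,0.0025,0.0,0]
    - [0,0,0.0045,0.0,0]
    - [0,0,0.0065,0,0]
    - [0,0,0.0085,0,0]
    - [0,0,0.0105,0,0]
    - [0,0,0.0125,0,0]
    - [0,0,0.0145,0,0]

```text
clock: 8.55
tcp_pos: [552.6, -206.0, 55.1]
eef_rot: [-0.002, 0.785, -0.619, 0.004]
contact_force: [3.1, 0.9, 12.4]
gripper_width: -0.3
```

```bash
cat >> h.py <<'E'
BP=np.array([549.5,-203.9,.2354])
def tobox(p):
    p=np.atleast_2d(p);c,s=np.cos(BP[2]),np.sin(BP[2]);d=p[:,:2]-BP[:2]
    return np.c_[d@[c,s],d@[-s,c],p[:,2]]
E
python3 - <<'E'
from h import *
s=env.get_state();print(s["clock"],tobox(s["tcp_pos"]),s["contact_force"].round(2))
im=env.camera("wrist"); i=env.camera_info("wrist")
cv2.imwrite("pics/w3.png",im[:,:,::-1])
for r in range(60,160): print(r,im[r,200:216].mean(0).round(),im[r,360:376].mean(0).round(),tobox(unproj("wrist",[360,r],55,i))[0].round(1)) if r%3==0 else 0
E
```

```text
8.55 [[ 2.56101428 -2.7477264  55.07981329]] [ 3.06  0.92 12.45]
60 [101.  69.  40.] [93. 64. 37.] [ 93.5 -17.7  55. ]
63 [101.  69.  40.] [93. 64. 37.] [ 92.3 -17.7  55. ]
66 [96. 65. 38.] [93. 64. 37.] [ 91.2 -17.8  55. ]
69 [88. 60. 36.] [93. 64. 37.] [ 90.  -17.8  55. ]
72 [87. 60. 35.] [96. 68. 41.] [ 88.8 -17.9  55. ]
75 [114.  88.  58.] [126. 102.  68.] [ 87.7 -17.9  55. ]
78 [135. 110.  73.] [132. 106.  71.] [ 86.5 -17.9  55. ]
81 [138. 112.  74.] [133. 107.  72.] [ 85.3 -18.   55. ]
84 [137. 110.  74.] [130. 105.  70.] [ 84.1 -18.   55. ]
87 [134. 108.  72.] [129. 105.  72.] [ 82.9 -18.1  55. ]
90 [154. 147. 123.] [225. 239. 231.] [ 81.7 -18.1  55. ]
93 [222. 237. 228.] [198. 212. 194.] [ 80.5 -18.1  55. ]
96 [179. 184. 164.] [182. 183. 162.] [ 79.3 -18.2  55. ]
99 [168. 171. 151.] [163. 165. 149.] [ 78.  -18.2  55. ]
102 [159. 162. 144.] [163. 165. 148.] [ 76.8 -18.3  55. ]
105 [159. 162. 145.] [163. 164. 148.] [ 75.6 -18.3  55. ]
108 [159. 162. 144.] [163. 164. 149.] [ 74.3 -18.3  55. ]
111 [159. 162. 145.] [163. 165. 149.] [ 73.1 -18.4  55. ]
114 [159. 162. 144.] [163. 16
[... 198 characters left out ...]
5. ]
126 [158. 162. 144.] [163. 165. 149.] [ 66.7 -18.6  55. ]
129 [158. 162. 144.] [163. 165. 149.] [ 65.4 -18.6  55. ]
132 [158. 161. 144.] [163. 165. 149.] [ 64.1 -18.7  55. ]
135 [158. 161. 144.] [163. 165. 149.] [ 62.8 -18.7  55. ]
138 [158. 161. 144.] [164. 166. 149.] [ 61.5 -18.8  55. ]
141 [158. 161. 144.] [164. 165. 149.] [ 60.2 -18.8  55. ]
144 [157. 161. 144.] [164. 166. 150.] [ 58.8 -18.9  55. ]
147 [157. 161. 144.] [164. 165. 149.] [ 57.5 -18.9  55. ]
150 [157. 161. 144.] [164. 165. 150.] [ 56.2 -19.   55. ]
153 [157. 161. 144.] [164. 165. 149.] [ 54.8 -19.   55. ]
156 [157. 161. 144.] [164. 165. 149.] [ 53.5 -19.   55. ]
159 [157. 161. 144.] [164. 165. 149.] [ 52.1 -19.1  55. ]
```

Request:
servo_tool:
  increments:
    - [0,0,0.001,0.0,0]
    - [0,0,0.003,0.0,0]
    - [0,0,0.0055,0.0,0]
    - [0,0,0.008,0,0]
    - [0,0,0.0105,0,0]
    - [0,0,0.013,0,0]
    - [0,0,0.0155,0,0]
    - [0,0,0.018,0,0]

```text
clock: 9.4
tcp_pos: [535.2, -210.3, 55.1]
eef_rot: [-0.002, 0.785, -0.619, 0.005]
contact_force: [4.4, 0.9, 13.4]
gripper_width: 0.4
```

Request:
servo_tool:
  increments:
    - [0,0,0.0025,0.0,0]
    - [0,0,0.005,0.0,0]
    - [0,0,0.0075,0.0,0]
    - [0,0,0.01,0,0]
    - [0,0,0.0125,0,0]
    - [0,0,0.015,0,0]
    - [0,0,0.0175,0,0]
    - [0,0,0.02,0,0]

```text
clock: 10.2
tcp_pos: [515.9, -215.1, 55.1]
eef_rot: [-0.002, 0.785, -0.619, 0.005]
contact_force: [5.2, 0.3, 13.8]
gripper_width: 0.2
```

Request:
servo_tool:
  increments:
    - [0,0,0.0025,-0.0001,0]
    - [0,0,0.005,-0.0002,0]
    - [0,0,0.0075,-0.0002,0]
    - [0,0,0.01,-0.0002,0]
    - [0,0,0.0125,-0.0002,0]
    - [0,0,0.015,-0.0002,0]
    - [0,0,0.0175,-0.0002,0]
    - [0,0,0.02,-0.0002,0]

```text
clock: 11.0
tcp_pos: [496.3, -219.8, 55.1]
eef_rot: [-0.002, 0.785, -0.619, 0.005]
contact_force: [4.5, 1.8, 13.9]
gripper_width: 0.0
```

Run:
```python
from h import *
s=env.get_state();print(s["clock"],tobox(s["tcp_pos"]),s["contact_force"].round(2))
im=env.camera("wrist"); i=env.camera_info("wrist")
cv2.imwrite("pics/w4.png",im[:,:,::-1])
for c in (200,240,368,420):
  g=im[60:180,c-4:c+4,2].mean(1); r=60+np.argmax(np.diff(g)); print(c,r,tobox(unproj("wrist",[c,r+.5],55,i))[0].round(1),g.max())
```

```text
11.0 [[-55.39926657  -3.0576067   55.07496117]] [ 4.46  1.79 13.92]
200 90 [23.3 49.3 55. ] 231.125
240 90 [23.3 32.4 55. ] 232.125
368 88 [ 24.2 -21.8  55. ] 233.0
420 87 [ 24.6 -43.8  55. ] 232.0
```

Request:
servo_tool:
  increments:
    - [0,0,0.002,-0.0001,0]
    - [0,0,0.0045,-0.0002,0]
    - [0,0,0.007,-0.0003,0]
    - [0,0,0.0095,-0.0003,0]
    - [0,0,0.012,-0.0003,0]
    - [0,0,0.0145,-0.0003,0]
    - [0,0,0.017,-0.0003,0]
    - [0,0,0.0195,-0.0003,0]

```text
clock: 11.85
tcp_pos: [477.0, -224.4, 55.1]
eef_rot: [-0.002, 0.785, -0.619, 0.004]
contact_force: [4.2, 0.7, 12.4]
gripper_width: -0.0
```

Request:
servo_tool:
  increments:
    - [0,0,0.0025,-0.0001,0]
    - [0,0,0.005,-0.0001,0]
    - [0,0,0.0075,-0.0002,0]
    - [0,0,0.01,-0.0002,0]
    - [0,0,0.0125,-0.0002,0]
    - [0,0,0.0145,-0.0002,0]
    - [0,0,0.016,-0.0002,0]
    - [0,0,0.016,-0.0002,0]

```text
clock: 12.65
tcp_pos: [460.8, -228.3, 55.0]
eef_rot: [-0.002, 0.785, -0.619, 0.004]
contact_force: [3.2, 1.2, 12.8]
gripper_width: -0.0
```

Run:
```python
from h import *
s=env.get_state();print(s["clock"],tobox(s["tcp_pos"]),s["contact_force"].round(2))
im=env.camera("wrist"); i=env.camera_info("wrist")
cv2.imwrite("pics/w5.png",im[:,:,::-1])
for c in (200,240,368,420):
  g=im[60:180,c-4:c+4,2].mean(1); r=60+np.argmax(np.diff(g)); print(c,r,tobox(unproj("wrist",[c,r+.5],55,i))[0].round(1),g.max())
```

```text
12.65 [[-91.9096871   -3.00609324  55.04572937]] [ 3.18  1.15 12.78]
200 90 [-12.7  49.4  55. ] 231.625
240 89 [-12.3  32.4  55. ] 232.875
368 88 [-11.8 -21.7  55. ] 233.5
420 87 [-11.3 -43.7  55. ] 232.625
```

View pics/w5.png

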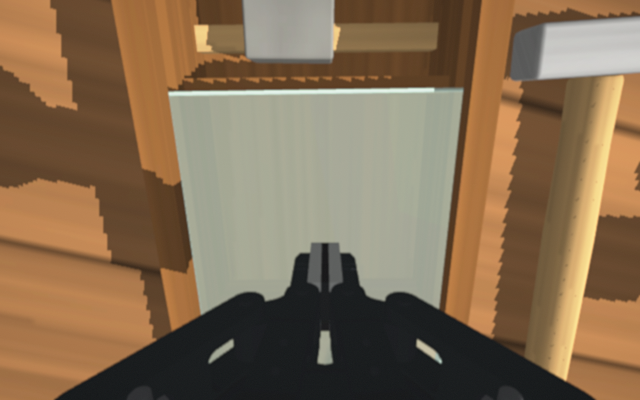

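Request:
servo_tool:
  increments:
    - [0,0,0.001,0,0]
    - [0,0,0.0025,0,0]
    - [0,0,0.004,0,0]
    - [0,0,0.004,0,0]

```text
clock: 13.1
tcp_pos: [457.0, -229.2, 55.0]
eef_rot: [-0.002, 0.785, -0.619, 0.004]
contact_force: [2.9, 0.7, 12.6]
gripper_width: 0.1
```

Request:
servo_tool:
  increments:
    - [0,0,-0.0015,-0.0008,0]
    - [0,0,-0.003,-0.0016,0]
    - [0,0,-0.0045,-0.0026,0]
    - [0,0,-0.0045,-0.006,0]
    - [0,0,-0.0045,-0.02,0]
    - [0,0,-0.0045,-0.05,0]
    - [0,0,-0.0045,-0.09,0]
    - [0,0,-0.0045,-0.13,0]

```text
clock: 13.9
tcp_pos: [456.4, -227.0, 184.8]
eef_rot: [0.0, 0.785, -0.619, -0.0]
contact_force: [0.7, -0.2, 0.3]
gripper_width: 0.4
```

Request:
servo_tool:
  increments:
    - [0.0854,0,-0.03,-0.02,0]
    - [0.0854,0,-0.06,-0.04,0]
    - [0.0854,0,-0.09,-0.05,0]
    - [0.0854,0,-0.1,-0.05,0]
    - [0.0854,0,-0.1,-0.05,0]
    - [0.0854,0,-0.1,-0.05,0]

```text
clock: 14.5
tcp_pos: [552.4, -204.5, 232.0]
eef_rot: [0.001, 0.785, -0.62, -0.001]
contact_force: [-0.7, 0.1, 0.4]
gripper_width: 84.7
```

Run:
```python
from h import *
s=env.get_state();print(s["clock"],s["tcp_pos"],tobox(s["tcp_pos"]),s["gripper_width"],s["contact_force"].round(2))
im=env.camera("wrist"); i=env.camera_info("wrist")
np.savez("w6.npz",E=i["extrinsics"])
cv2.imwrite("pics/w6.png",im[:,:,::-1])
for r in env.cut_out("wrist","stone")[:1]:
    p=r["pixels"]; rect=cv2.minAreaRect(np.argwhere(p)[:,::-1].astype(np.float32)); b=cv2.boxPoints(rect)
    print(r["conf"],r["position"],p.sum(),b.round(1).tolist(),tobox(unproj("wrist",b,40,i)).round(1).tolist())
    cv2.imwrite("pics/m6.png",p.astype(np.uint8)*255)
im=env.camera("top"); cv2.imwrite("pics/t6.png",cv2.resize(im[140:290,345:465,::-1],None,fx=4,fy=4,interpolation=cv2.INTER_CUBIC))
```

```text
14.5 [ 552.38360292 -204.50368216  231.98969472] [[  2.66327842  -1.25958168 231.98969472]] 84.71018631870757 [-0.65  0.1   0.42]
0.7 [311.3, 120.6] 4010 [[290.0, 71.0], [331.0, 71.0], [331.0, 172.0], [290.0, 172.0]] [[100.1, 31.5, 40.0], [100.1, -8.2, 40.0], [-0.1, -8.7, 40.0], [-0.1, 34.8, 40.0]]
```

View pics/w6.png

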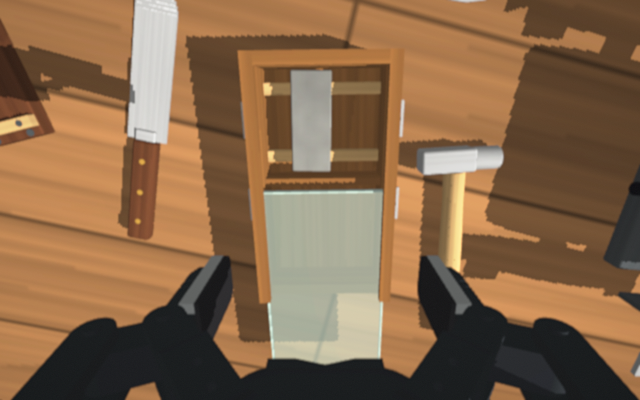

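View pics/t6.png

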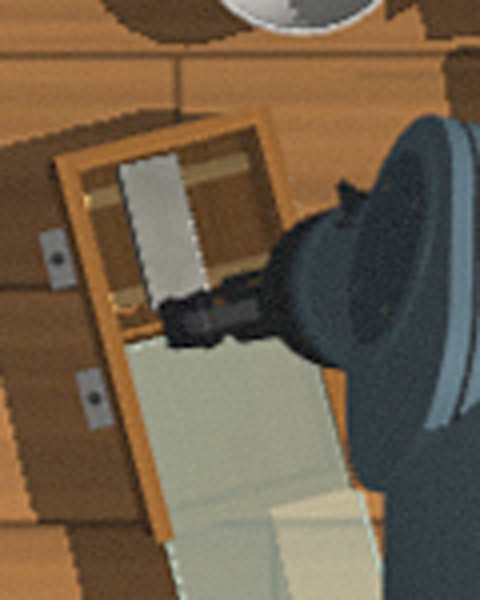

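Run:
```python
from h import *
m=cv2.imread("pics/m6.png",0)>0
i=dict(env.camera_info("wrist"))
i["extrinsics"]=np.load("w6.npz")["E"]
rows=range(80,165,4);A=[];B=[]
for r in rows:
    c=np.where(m[r])[0];A.append([c.min()-.5+.5-.5,r]);B.append([c.max()+.5,r])
for n,X in(("L",A),("R",B)):
    b=tobox(unproj("wrist",X,40,i)); f=np.polyfit(b[:,0],b[:,1],1);print(n,np.degrees(np.arctan(f[0])),np.polyval(f,[0,50,100]).round(1))
for c in (296,304,312,320,326):
    r=np.where(m[:,c])[0];print(tobox(unproj("wrist",[[c,r.min()-.5],[c,r.max()+.5]],40,i))[:,:2].round(1).tolist())
# wall inner at z65 and lid edge
im=cv2.imread("pics/w6.png")
cv2.imwrite("pics/w6z.png",cv2.resize(im[35:205,230:410],None,fx=3.5,fy=3.5,interpolation=cv2.INTER_CUBIC))
for c in (285,300,320,340,360):
  g=im[178:205,c-4:c+4,0].astype(float).mean(1); r=178+np.argmax(np.diff(g)); print(c,r,tobox(unproj("wrist",[c,r+.5],55,i))[0].round(1))
```

```text
L -0.8919099749253103 [33.  32.2 31.5]
R -0.22608792657825846 [-7.7 -7.9 -8.1]
[[100.6, 25.7], [0.5, 28.4]]
[[100.6, 17.9], [-0.6, 20.0]]
[[100.6, 10.2], [-0.6, 11.5]]
[[100.6, 2.5], [0.4, 3.0]]
[[100.6, -3.3], [0.4, -3.4]]
285 191 [-17.1  39.   55. ]
300 190 [-16.1  23.5  55. ]
320 190 [-16.1   2.8  55. ]
340 190 [-16.1 -17.8  55. ]
360 189 [-15.  -38.4  55. ]
```

View pics/w6z.png

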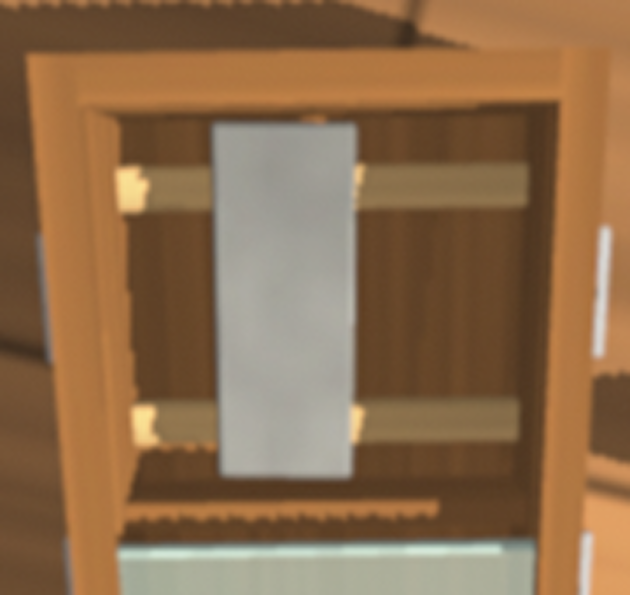

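Request:
servo_tool:
  increments:
    - [0.054,-0.005,-0.02,0.02,0.005]
    - [0.054,-0.01,-0.035,0.05,0.008]
    - [0.054,-0.0135,-0.0475,0.09,0.008]
    - [0.054,-0.0135,-0.0475,0.13,0.008]
    - [0.054,-0.0135,-0.0475,0.155,0.008]
    - [0.054,-0.0135,-0.0475,0.157,0.008]
    - [0.054,-0.0135,-0.0475,0.157,0.008]
  squeeze: 40

```text
clock: 15.35
tcp_pos: [596.8, -180.3, 76.0]
eef_rot: [0.0, 0.782, -0.623, -0.0]
contact_force: [0.5, -1.0, 0.5]
gripper_width: 54.0
```

Run:
```python
from h import *
s=env.get_state();print(s["clock"],s["tcp_pos"],tobox(s["tcp_pos"]),s["gripper_width"],s["contact_force"].round(2))
im=env.camera("wrist"); cv2.imwrite("pics/w7.png",im[:,:,::-1])
im=env.camera("scene"); cv2.imwrite("pics/s7.png",cv2.resize(im[190:310,190:330,::-1],None,fx=5,fy=5,interpolation=cv2.INTER_CUBIC))
```

```text
15.35 [ 596.82477783 -180.33127121   76.00687635] [[51.51659487 11.88107851 76.00687635]] 54.038887899329424 [ 0.48 -1.03  0.52]
```

View pics/w7.png

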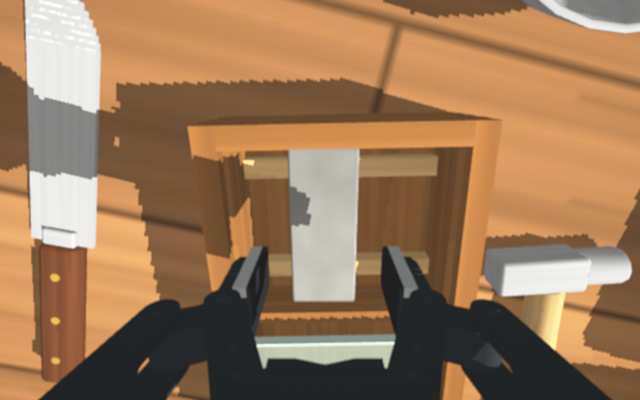

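View pics/s7.png

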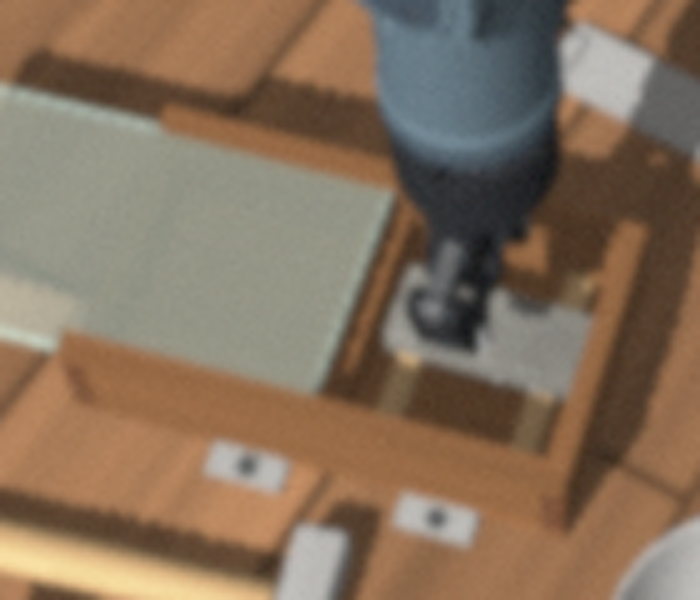

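Run:
```python
from h import *
i=env.camera_info("wrist")
for uv in ([207,300],[205,330],[150,310],[60,385]):
  for h in (20,40,50,60,75,90):
    b=tobox(unproj("wrist",[uv],76+h,i))[0]; print(uv,h,(b-[51.5,11.9,0])[:2].round(1))
```

```text
[207, 300] 20 [-9.1 52.3]
[207, 300] 40 [ 5.  43.8]
[207, 300] 50 [12.1 39.5]
[207, 300] 60 [19.1 35.2]
[207, 300] 75 [29.7 28.9]
[207, 300] 90 [40.3 22.5]
[205, 330] 20 [-25.4  55.1]
[205, 330] 40 [-8.7 46.2]
[205, 330] 50 [-0.4 41.7]
[205, 330] 60 [ 8.  37.2]
[205, 330] 75 [20.5 30.5]
[205, 330] 90 [33.  23.7]
[150, 310] 20 [-14.1  78.9]
[150, 310] 40 [ 0.8 66.2]
[150, 310] 50 [ 8.2 59.8]
[150, 310] 60 [15.7 53.4]
[150, 310] 75 [26.8 43.9]
[150, 310] 90 [38.  34.3]
[60, 385] 20 [-57.7 131.2]
[60, 385] 40 [-35.9 110.1]
[60, 385] 50 [-25.   99.6]
[60, 385] 60 [-14.1  89.1]
[60, 385] 75 [ 2.3 73.3]
[60, 385] 90 [18.7 57.5]
```

Request:
servo_tool:
  increments:
    - [0.05,0,0.001,0.01,0]
    - [0.05,0,0.001,0.02,0]
    - [0.05,0,0.001,0.028,0]
    - [0.05,0,0.001,0.035,0]
    - [0.05,0,0.001,0.04,0]
    - [0.05,0,0.001,0.043,0]
    - [0.05,0,0.001,0.046,0]
    - [0.05,0,0.001,0.046,0]

```text
clock: 16.25
tcp_pos: [596.3, -180.0, 29.6]
eef_rot: [0.0, 0.783, -0.623, -0.0]
contact_force: [0.1, 0.5, -0.6]
gripper_width: 50.0
```

Request:
servo_tool:
  increments:
    - [0.05,0,0,0.002,0]
    - [0.05,0,0,0.004,0]
    - [0.05,0,0,0.006,0]
    - [0.05,0,0,0.008,0]
    - [0.05,0,0,0.01,0]
    - [0.05,0,0,0.01,0]

```text
clock: 16.85
tcp_pos: [596.2, -180.0, 19.5]
eef_rot: [0.0, 0.783, -0.623, -0.0]
contact_force: [-0.1, 0.6, -0.4]
gripper_width: 49.9
```

Run:
```python
from h import *
s=env.get_state();print(s["clock"],s["tcp_pos"],tobox(s["tcp_pos"]),s["gripper_width"],s["contact_force"].round(2))
im=env.camera("wrist"); cv2.imwrite("pics/w8.png",im[:,:,::-1])
```

```text
16.85 [ 596.18259567 -180.01723413   19.52766852] [[50.96536685 12.33623221 19.52766852]] 49.87914815057338 [-0.08  0.64 -0.45]
```

View pics/w8.png

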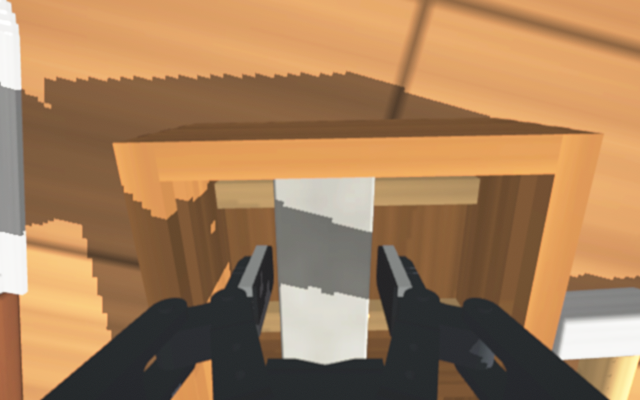

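Request:
servo_tool:
  increments:
    - [0.05,0,0,0.001,0]
    - [0.05,0,0,0.002,0]
    - [0.05,0,0,0.003,0]
    - [0.05,0,0,0.004,0]
    - [0.05,0,0,0.004,0]

```text
clock: 17.4
tcp_pos: [597.6, -180.9, 17.2]
eef_rot: [-0.0, 0.782, -0.623, 0.001]
contact_force: [-0.9, -1.0, 8.7]
gripper_width: 50.0
```

Request:
servo_tool:
  increments:
    - [0.05,0,0,-0.002,0]
    - [0.05,0,0,-0.004,0]
    - [0.05,0,0,-0.004,0]
    - [0.038,0,0,-0.004,0]
    - [0.036,0,0,-0.004,0]
    - [0.034,0,0,-0.004,0]
    - [0.034,0,0,-0.004,0]
    - [0.034,0,0,-0.004,0]
  squeeze: 40

```text
clock: 18.2
tcp_pos: [596.4, -180.1, 19.9]
eef_rot: [-0.0, 0.783, -0.623, -0.0]
contact_force: [-0.5, -0.1, 3.5]
gripper_width: 39.5
```

Request:
servo_tool:
  increments:
    - [0.03,0,0,-0.001,0]
    - [0.03,0,0,-0.003,0]
    - [0.03,0,0,-0.006,0]
    - [0.03,0,0,-0.01,0]
    - [0.03,0,0,-0.015,0]
    - [0.03,0,0,-0.02,0]
    - [0.03,0,0,-0.02,0]
  squeeze: 50

```text
clock: 18.9
tcp_pos: [597.1, -180.3, 40.9]
eef_rot: [-0.0, 0.783, -0.623, 0.001]
contact_force: [0.7, -0.1, -0.9]
gripper_width: 39.0
```

Run:
```python
from h import *
s=env.get_state();print(s["clock"],s["tcp_pos"],tobox(s["tcp_pos"]),s["gripper_width"],s["contact_force"].round(2))
im=env.camera("wrist"); cv2.imwrite("pics/w9.png",im[:,:,::-1])
im=env.camera("scene"); cv2.imwrite("pics/s9.png",cv2.resize(im[190:310,190:330,::-1],None,fx=5,fy=5,interpolation=cv2.INTER_CUBIC))
```

```text
18.9 [ 597.13316991 -180.30101184   40.91159822] [[51.82353929 11.83857647 40.91159822]] 38.96560631145755 [ 0.74 -0.1  -0.87]
```

View pics/w9.png

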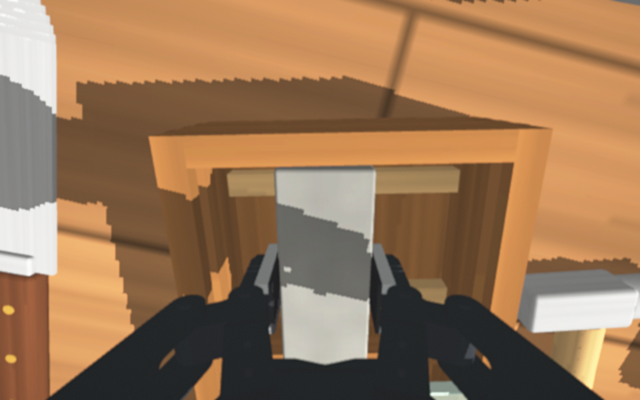

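View pics/s9.png

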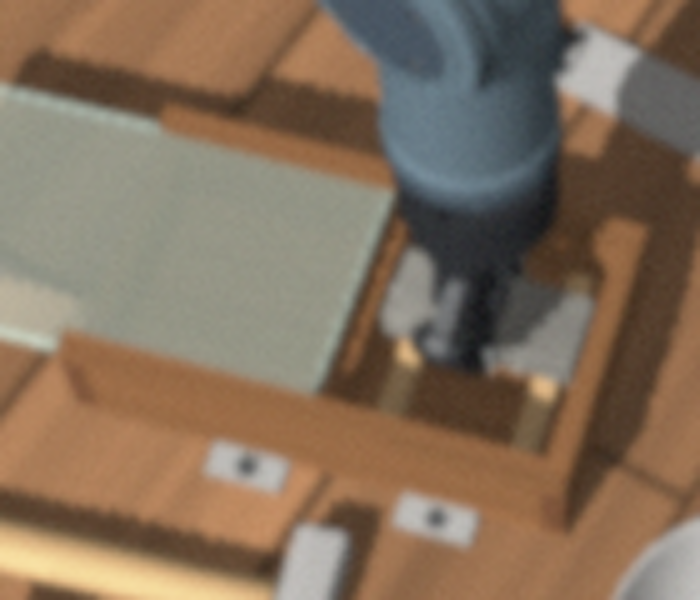

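Request:
servo_tool:
  increments:
    - [0.03,0,0,-0.01,0]
    - [0.03,0,0,-0.025,0]
    - [0.03,0,0,-0.045,0]
    - [0.03,0,0,-0.07,0]
    - [0.03,0,0,-0.1,0]
    - [0.03,0,0,-0.13,0]
    - [0.03,0,0,-0.16,0]
    - [0.03,0,0,-0.17,0]

```text
clock: 19.8
tcp_pos: [598.4, -180.6, 214.5]
eef_rot: [-0.001, 0.783, -0.623, 0.003]
contact_force: [-0.0, -0.0, -1.5]
gripper_width: 39.0
```

Run:
```python
from h import *
s=env.get_state();print(s["clock"],s["tcp_pos"],tobox(s["tcp_pos"]),s["gripper_width"],s["contact_force"].round(2),rot(s).round(3).tolist())
im=env.camera("wrist"); cv2.imwrite("pics/w10.png",im[:,:,::-1])
```

```text
19.8 [ 598.42900984 -180.6058337   214.53397088] [[ 53.01254722  11.23992995 214.53397088]] 39.00770242488003 [-0.03 -0.01 -1.51] [[0.225, -0.974, 0.006], [-0.974, -0.225, -0.002], [0.003, -0.006, -1.0]]
```

View pics/w10.png

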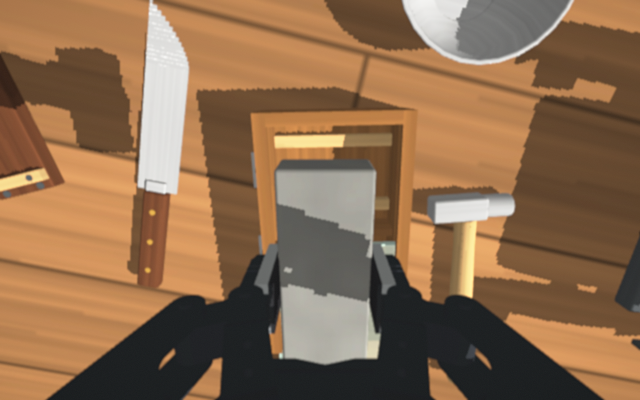

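Request:
servo_tool:
  increments:
    - [0.03,-0.015,0.004,0,-0.02]
    - [0.03,-0.05,0.013,0,-0.06]
    - [0.03,-0.095,0.026,0,-0.1]
    - [0.03,-0.14,0.038,0,-0.14]
    - [0.03,-0.185,0.05,0,-0.18]
    - [0.03,-0.23,0.062,0,-0.21]
    - [0.03,-0.27,0.073,0,-0.235]
    - [0.03,-0.295,0.08,0,-0.235]

```text
clock: 20.65
tcp_pos: [448.2, 92.5, 208.4]
eef_rot: [0.001, 0.852, -0.524, -0.002]
contact_force: [1.2, 0.2, -1.6]
gripper_width: 38.9
```

Request:
servo_tool:
  increments:
    - [0.03,-0.01,0.002,0,0]
    - [0.03,-0.015,0.003,0,0]
    - [0.03,-0.015,0.003,0,0]
    - [0.03,-0.015,0.003,0,0]

```text
clock: 21.05
tcp_pos: [443.1, 100.2, 209.6]
eef_rot: [0.0, 0.85, -0.527, 0.0]
contact_force: [0.9, 1.1, -2.1]
gripper_width: 39.2
```

Run:
```python
from h import *
s=env.get_state();print(s["clock"],s["tcp_pos"],s["gripper_width"],s["contact_force"].round(2),rot(s).round(4).tolist())
i=env.camera_info("wrist");im=env.camera("wrist"); cv2.imwrite("pics/w11.png",im[:,:,::-1])
np.savez("w11.npz",E=i["extrinsics"],t=s["tcp_pos"],R=rot(s))
r=env.cut_out("wrist","cradle")[:1]
for r in r: print(r["conf"],r["position"]); cv2.imwrite("pics/m11.png",r["pixels"]*np.uint8(255))
```

```text
21.05 [443.12853649 100.17502391 209.56503568] 39.16919956542516 [ 0.91  1.06 -2.15] [[0.444, -0.896, -0.0003], [-0.896, -0.444, -0.0005], [0.0004, 0.0005, -1.0]]
0.77 [323.0, 55.8]
```

View pics/w11.png

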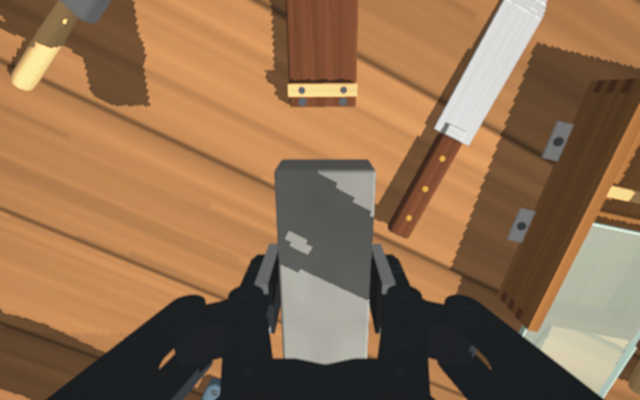

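Request:
servo_tool:
  increments:
    - [0.03,0,-0.015,0,0]
    - [0.03,0,-0.035,0,0]
    - [0.03,0,-0.045,0,0]
    - [0.03,0,-0.048,0,0]
    - [0.03,0,-0.048,0,0]
    - [0.03,0,-0.048,0,0]

```text
clock: 21.75
tcp_pos: [485.0, 122.3, 209.6]
eef_rot: [0.0, 0.85, -0.527, -0.0]
contact_force: [-0.1, 0.3, -2.1]
gripper_width: 38.4
```

Run:
```python
from h import *
s=env.get_state();print(s["clock"],s["tcp_pos"],s["gripper_width"],s["contact_force"].round(2),rot(s).round(4).tolist())
i=env.camera_info("wrist");im=env.camera("wrist"); 
np.savez("w12.npz",E=i["extrinsics"],t=s["tcp_pos"],R=rot(s))
cv2.imwrite("pics/w12raw.png",im[:,:,::-1])
cv2.imwrite("pics/w12.png",cv2.resize(im[0:200,250:400,::-1],None,fx=3,fy=3,interpolation=cv2.INTER_CUBIC))
```

```text
21.75 [485.00663345 122.27469355 209.64283009] 38.44175610721544 [-0.1   0.29 -2.07] [[0.4453, -0.8954, -0.001], [-0.8954, -0.4453, -0.0005], [0.0, 0.0011, -1.0]]
```

View pics/w12.png

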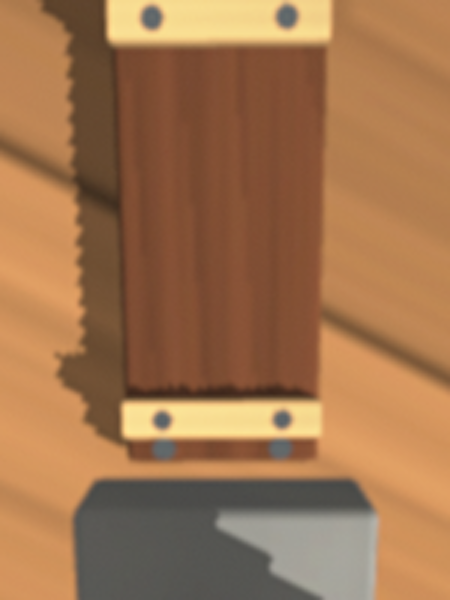

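```bash
cat > c.py <<'E'
from h import *
d=np.load("w12.npz"); i=dict(env.camera_info("wrist")); i["extrinsics"]=d["E"]
Z=lambda a:(np.array(a,float)+.5)/3-.5+[250,0]
def tl(p): # tool frame
    return (np.atleast_2d(p)-d["t"])@d["R"]
names=[("nearcleat outer L",[123,438],26),("nearcleat outer R",[321,438],26),("inner L",[122,400],26),("inner R",[321,400],26),
("far in L z26",[107,44],26),("far in R z26",[331,44],26),("far in L z18",[107,44],18),("far in R z18",[331,44],18),
("bed end L",[128,459],18),("bed end R",[317,459],18),("bed L y150",[119,150],18),("bed R y150",[325,150],18),("bed L y350",[125,350],18),("bed R y350",[319,350],18),
("stone far top L",[74,515],d["t"][2]+20.3),("stone far top R",[378,515],d["t"][2]+20.3),("stone far bot L",[98,481],d["t"][2]-1.7),("stone far bot R",[354,481],d["t"][2]-1.7)]
for n,u,z in names:
    p=unproj("wrist",Z(u),z,i)[0]; print(n,p.round(1),"tool",tl(p)[0].round(1))
print(d["E"].round(3))
E
python3 c.py
```

```text
nearcleat outer L [494.2 164.3  26. ] tool [-33.5 -27.1 183.6]
nearcleat outer R [523.9 104.6  26. ] tool [ 33.1 -27.2 183.6]
inner L [505.5 169.9  26. ] tool [-33.5 -39.8 183.6]
inner R [535.1 110.6  26. ] tool [ 32.7 -39.8 183.6]
far in L z26 [599.3 217.9  26. ] tool [ -34.7 -145.2  183.5]
far in R z26 [629.3 157.9  26. ] tool [  32.4 -145.3  183.5]
far in L z18 [600.4 219.4  18. ] tool [ -35.5 -146.8  191.5]
far in R z18 [631.1 157.9  18. ] tool [  33.2 -146.9  191.5]
bed end L [486.8 159.9  18. ] tool [-32.8 -18.6 191.6]
bed end R [516.1 101.2  18. ] tool [ 32.8 -18.6 191.6]
bed L y150 [574.9 203.6  18. ] tool [ -32.8 -117.   191.5]
bed R y150 [604.  145.4  18. ] tool [  32.3 -117.1  191.5]
bed L y350 [519.8 176.2  18. ] tool [-32.8 -55.4 191.6]
bed R y350 [548.9 117.9  18. ] tool [ 32.3 -55.5 191.6]
stone far top L [520.4 161.3 229.9] tool [-19.1 -49.1 -20.4]
stone far top R [538.1 125.9 229.9] tool [ 20.4 -49.1 -20.4]
stone far bot L [520.6 160.9 207.9] tool [-18.7 -49.1   1.6]
stone far bot R [538.  126.2 207.9] tool [ 20.1 -49.1   1.6]
[[ 4.46000e-01 -8.52000e-01 -2.73000e-01  5.55534e+02]
 [-8.95000e-01 -4.25000e-01 -1.37000e-01  1.57016e+02]
 [ 1.00000e-03  3.05000e-01 -9.52000e-01  3.53536e+02]
 [ 0.00000e+00  0.00000e+00  0.00000e+00  1.00000e+00]]
```

Request:
servo_tool:
  increments:
    - [0.03,0,-0.02,0.01,0]
    - [0.03,0,-0.05,0.03,0]
    - [0.03,0,-0.08,0.06,0]
    - [0.03,0,-0.094,0.09,0]
    - [0.03,0,-0.094,0.12,0]
    - [0.03,0,-0.094,0.145,0]
    - [0.03,0,-0.094,0.155,0]
    - [0.03,0,-0.094,0.155,0]

```text
clock: 22.6
tcp_pos: [568.7, 164.1, 53.8]
eef_rot: [0.001, 0.85, -0.527, -0.001]
contact_force: [-0.4, -0.0, -1.1]
gripper_width: 39.2
```

Request:
servo_tool:
  increments:
    - [0.03,0,0,0.004,0]
    - [0.03,0,0,0.006,0]
    - [0.03,0,0,0.006,0]
    - [0.03,0,0,0.006,0]

```text
clock: 23.0
tcp_pos: [570.3, 164.8, 49.6]
eef_rot: [-0.0, 0.85, -0.527, 0.0]
contact_force: [0.7, 0.4, -2.7]
gripper_width: 39.3
```

Run:
```python
from h import *
s=env.get_state();print(s["clock"],s["tcp_pos"],s["gripper_width"],s["contact_force"].round(2),rot(s).round(4).tolist())
i=env.camera_info("wrist");im=env.camera("wrist"); 
np.savez("w13.npz",E=i["extrinsics"],t=s["tcp_pos"],R=rot(s))
cv2.imwrite("pics/w13.png",im[:,:,::-1])
im=env.camera("scene")
cv2.imwrite("pics/s13.png",cv2.resize(im[110:210,280:400,::-1],None,fx=5,fy=5,interpolation=cv2.INTER_CUBIC))
im=env.camera("top")
cv2.imwrite("pics/t13.png",cv2.resize(im[150:260,220:320,::-1],None,fx=5,fy=5,interpolation=cv2.INTER_CUBIC))
```

```text
23.0 [570.33778964 164.82106813  49.60270332] 39.34094038287981 [ 0.73  0.44 -2.72] [[0.4455, -0.8953, 0.0011], [-0.8953, -0.4455, 0.0003], [0.0002, -0.0011, -1.0]]
```

View pics/w13.png

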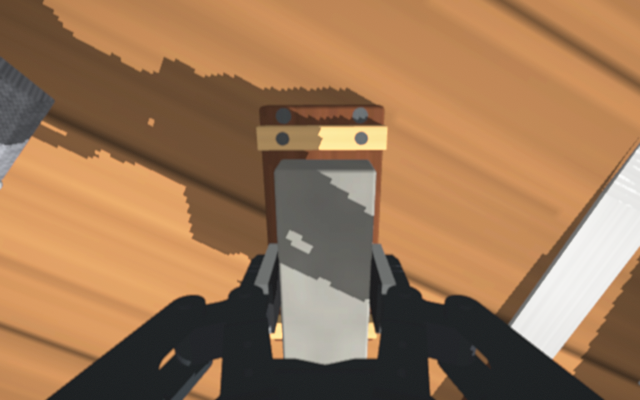

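View pics/s13.png

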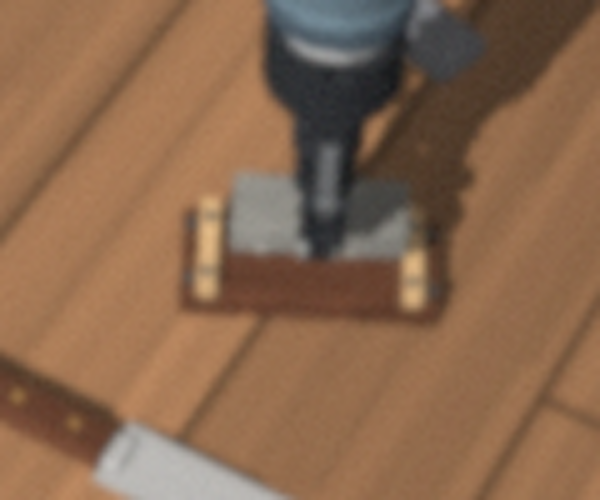

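View pics/t13.png

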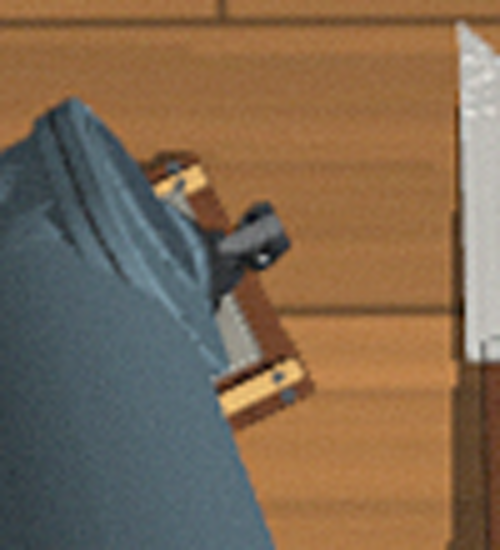

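Run:
```python
from h import *
im=cv2.imread("pics/w13.png")
cv2.imwrite("pics/w13z.png",cv2.resize(im[95:195,245:395],None,fx=5,fy=5,interpolation=cv2.INTER_CUBIC))
```

```text
(no output)
```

View pics/w13z.png

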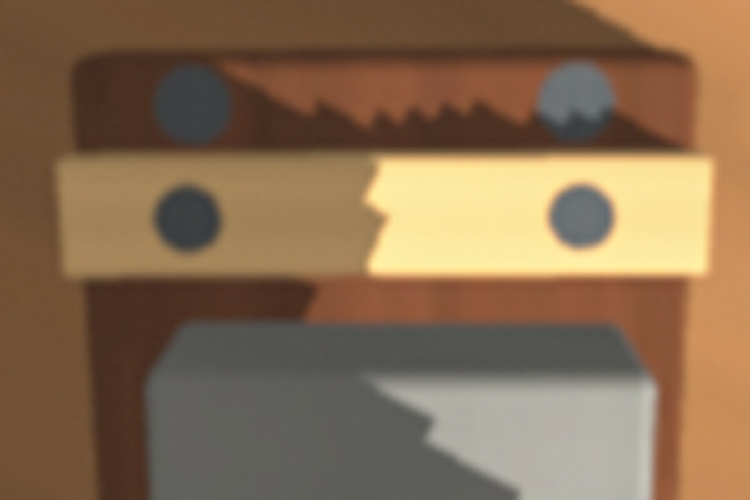

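Run:
```python
from h import *
d=np.load("w13.npz"); i=dict(env.camera_info("wrist")); i["extrinsics"]=d["E"]
Z=lambda a:(np.array(a,float)+.5)/5-.5+[245,95]
t=d["t"][2]
for n,u,z in [("cl in L",[65,276],26),("cl in R",[710,275],26),("cl out",[385,153],26),("bed end",[385,50],18),("bed L",[95,450],18),("bed R",[680,450],18),("stone bot L",[180,321],t-1.7),("stone bot R",[615,321],t-1.7),("stone top L",[147,382],t+20.3),("stone top R",[656,382],t+20.3)]:
    p=unproj("wrist",Z(u),z,i)[0]; print(n,p.round(1),((p-d["t"])@d["R"]).round(1))
print(env.get_state()["tcp_pos"])
```

```text
cl in L [599.9 217.8  26. ] [-34.2 -50.   23.7]
cl in R [629.8 157.9  26. ] [ 32.7 -50.2  23.7]
cl out [625.9 193.6  26. ] [ -1.  -62.6  23.7]
bed end [634.6 198.   18. ] [ -1.1 -72.3  31.7]
bed L [581.3 207.9  18. ] [-33.7 -29.   31.6]
bed R [610.7 149.1  18. ] [ 32.  -29.1  31.6]
stone bot L [606.1 204.4  47.9] [-19.5 -49.6   1.8]
stone bot R [623.7 169.   47.9] [ 20.  -49.7   1.8]
stone top L [605.7 204.   69.9] [-19.3 -49.1 -20.2]
stone top R [623.5 168.4  69.9] [ 20.5 -49.2 -20.2]
[570.11159789 164.76697329  49.24556298]
```

Run:
```python
from h import *
im=cv2.imread("pics/w13.png")
cv2.imwrite("pics/w13y.png",cv2.resize(im[295:365,255:395],None,fx=5,fy=5,interpolation=cv2.INTER_CUBIC))
d=np.load("w13.npz"); i=dict(env.camera_info("wrist")); i["extrinsics"]=d["E"]
for c in (277,372,374):
  print(c,[(r,im[r,c].tolist()) for r in range(314,346,2)])
for r in range(318,342,2): print(r,[((unproj("wrist",[c,r],26,i)[0]-d["t"])@d["R"]).round(1)[:2] for c in (277,373)])
```

```text
277 [(314, [54, 53, 55]), (316, [58, 63, 69]), (318, [59, 69, 79]), (320, [61, 79, 92]), (322, [81, 118, 145]), (324, [136, 206, 247]), (326, [152, 229, 255]), (328, [159, 236, 255]), (330, [159, 234, 254]), (332, [160, 233, 253]), (334, [161, 235, 253]), (336, [163, 236, 254]), (338, [129, 197, 241]), (340, [75, 114, 172]), (342, [101, 160, 225]), (344, [103, 164, 227])]
372 [(314, [33, 36, 42]), (316, [40, 50, 59]), (318, [48, 66, 79]), (320, [54, 77, 93]), (322, [89, 135, 168]), (324, [135, 206, 247]), (326, [148, 224, 253]), (328, [154, 229, 253]), (330, [151, 227, 252]), (332, [152, 226, 251]), (334, [155, 229, 252]), (336, [157, 232, 253]), (338, [118, 182, 235]), (340, [91, 143, 210]), (342, [100, 158, 222]), (344, [97, 156, 221])]
374 [(314, [30, 29, 28]), (316, [30, 28, 27]), (318, [29, 27, 28]), (320, [30, 29, 30]), (322, [35, 43, 51]), (324, [54, 78, 97]), (326, [77, 112, 141]), (328, [97, 147, 186]), (330, [110, 165, 209]), (332, [131, 197, 240]), (334, [154, 229, 253]), (336, [158, 234, 253]), (338, [128, 199, 243]), (340, [100, 158, 223]), (342, [100, 158, 222]), (344, [98, 157, 221])]
318 [array([-28.7,  54. ]), array([30.4, 53.9])]
320 [array([-28.7,  55.4]), array([30.5, 55.4])]
322 [array([-28.8,  56.9]), array([30.6, 56.9])]
324 [array([-28.9,  58.4]), array([30.7, 58.4])]
326 [array([-28.9,  59.9]), array([30.7, 59.9])]
328 [array([-29. ,  61.4]), array([30.8, 61.4])]
330 [array([-29.1,  62.9]), array([30.9, 62.9])]
332 [array([-29.1,  64.4]), array([30.9, 64.4])]
334 [array([-29.2,  65.9]), array([31. , 65.9])]
336 [array([-29.3,  67.4]), array([31.1, 67.4])]
338 [array([-29.3,  69. ]), array([31.1, 69. ])]
340 [array([-29.4,  70.5]), array([31.2, 70.5])]
```

View pics/w13y.png

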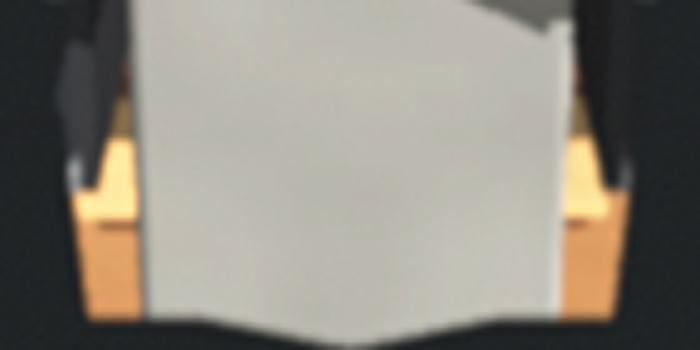

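Request:
servo_tool:
  increments:
    - [0.03,-0.001,0.0012,0.004,0]
    - [0.03,-0.001,0.0024,0.009,0]
    - [0.03,-0.001,0.0024,0.014,0]
    - [0.03,-0.001,0.0024,0.017,0]
    - [0.03,-0.001,0.0024,0.018,0]
    - [0.03,-0.001,0.0024,0.018,0]

```text
clock: 23.75
tcp_pos: [567.2, 164.5, 30.6]
eef_rot: [0.0, 0.85, -0.527, -0.0]
contact_force: [-0.4, 0.1, -2.4]
gripper_width: 38.7
```

Run:
```python
from h import *
s=env.get_state();print(s["clock"],s["tcp_pos"],s["gripper_width"],s["contact_force"].round(2))
i=env.camera_info("wrist");im=env.camera("wrist")[:,:,::-1]
np.savez("w14.npz",E=i["extrinsics"],t=s["tcp_pos"],R=rot(s)); cv2.imwrite("pics/w14.png",im)
cv2.imwrite("pics/w14z.png",cv2.resize(im[95:195,245:395],None,fx=5,fy=5,interpolation=cv2.INTER_CUBIC))
for c in (277,372): print(c,[(r,im[r,c].tolist()) for r in range(320,362,2)])
im=env.camera("scene")
cv2.imwrite("pics/s14.png",cv2.resize(im[130:190,300:390,::-1],None,fx=8,fy=8,interpolation=cv2.INTER_CUBIC))
```

```text
23.75 [567.18547317 164.51081854  30.6054757 ] 38.74369678719932 [-0.38  0.06 -2.39]
277 [(320, [55, 65, 92]), (322, [55, 73, 112]), (324, [56, 78, 122]), (326, [45, 63, 101]), (328, [34, 48, 73]), (330, [35, 53, 77]), (332, [66, 97, 122]), (334, [76, 113, 138]), (336, [75, 112, 137]), (338, [75, 111, 136]), (340, [81, 122, 150]), (342, [137, 208, 245]), (344, [160, 235, 253]), (346, [163, 236, 253]), (348, [160, 233, 253]), (350, [159, 232, 252]), (352, [160, 233, 252]), (354, [163, 236, 253]), (356, [160, 235, 255]), (358, [107, 160, 202]), (360, [38, 38, 40])]
372 [(320, [48, 65, 104]), (322, [52, 75, 122]), (324, [56, 83, 134]), (326, [49, 70, 114]), (328, [34, 49, 77]), (330, [41, 60, 86]), (332, [69, 101, 127]), (334, [73, 106, 132]), (336, [72, 105, 130]), (338, [71, 104, 129]), (340, [85, 127, 159]), (342, [141, 215, 248]), (344, [153, 228, 251]), (346, [155, 229, 251]), (348, [153, 227, 250]), (350, [151, 225, 250]), (352, [151, 227, 251]), (354, [158, 231, 252]), (356, [158, 233, 255]), (358, [106, 160, 202]), (360, [38, 39, 41])]
```

View pics/w14z.png

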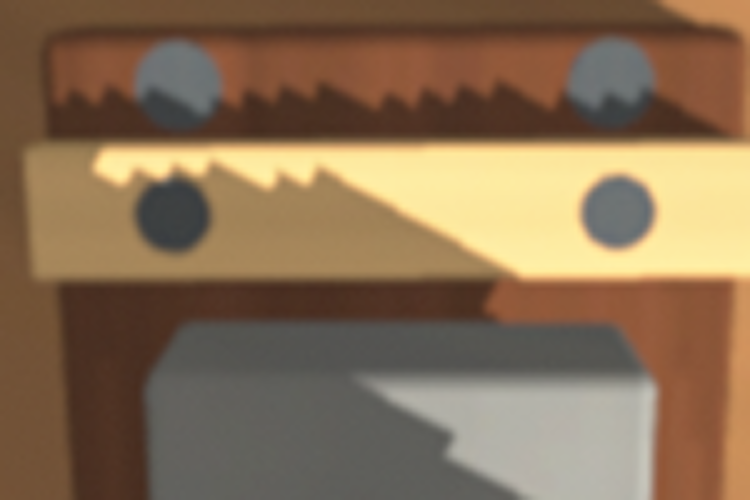

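View pics/s14.png

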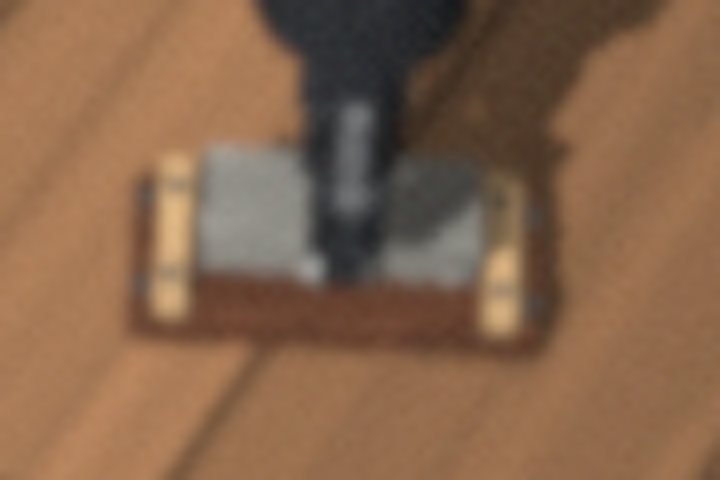

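Run:
```python
from h import *
d=np.load("w14.npz"); i=dict(env.camera_info("wrist")); i["extrinsics"]=d["E"]
Z=lambda a:(np.array(a,float)+.5)/5-.5+[245,95]
t=d["t"][2]
for n,u,z in [("cl in L",Z([35,280]),26),("cl in R",Z([745,279]),26),("cl out",Z([385,142]),26),("near in",[325,340.7],26),("stone bot L",Z([180,321]),t-1.7),("stone bot R",Z([615,321]),t-1.7),("stone top L",Z([147,382]),t+20.3),("stone top R",Z([656,382]),t+20.3)]:
    p=unproj("wrist",u,z,i)[0]; print(n,((p-d["t"])@d["R"]).round(1))
```

```text
cl in L [-33.1 -52.9   4.6]
cl in R [ 32.2 -53.    4.6]
cl out [ -0.9 -65.4   4.6]
near in [ 0.8 54.2  4.6]
stone bot L [-19.5 -49.6   1.7]
stone bot R [ 20.  -49.7   1.7]
stone top L [-19.3 -49.2 -20.3]
stone top R [ 20.4 -49.2 -20.3]
```

Request:
servo_tool:
  increments:
    - [0.03,0,0,0.002,0]
    - [0.03,0,0,0.004,0]
    - [0.03,0,0,0.006,0]
    - [0.03,0,0,0.007,0]
    - [0.03,0,0,0.008,0]
    - [0.03,0,0,0.009,0]
    - [0.03,0,0,0.0095,0]
    - [0.03,0,0,0.0095,0]

```text
clock: 24.65
tcp_pos: [567.3, 164.5, 21.3]
eef_rot: [0.0, 0.85, -0.527, -0.0]
contact_force: [-0.1, 0.6, -1.8]
gripper_width: 39.1
```

Request:
servo_tool:
  increments:
    - [0.03,0,0,0.0005,0]
    - [0.03,0,0,0.001,0]
    - [0.03,0,0,0.001,0]

```text
clock: 24.95
tcp_pos: [567.3, 164.5, 20.3]
eef_rot: [0.0, 0.85, -0.526, -0.0]
contact_force: [0.0, 0.0, -2.3]
gripper_width: 38.9
```

Request:
servo_tool:
  increments:
    - [0.03,0,0,0.0004,0]
    - [0.03,0,0,0.0008,0]
    - [0.03,0,0,0.0012,0]
    - [0.03,0,0,0.0012,0]

```text
clock: 25.35
tcp_pos: [567.4, 164.6, 20.0]
eef_rot: [0.0, 0.85, -0.527, 0.0]
contact_force: [-2.3, -0.7, 7.1]
gripper_width: 39.1
```

Request:
servo_tool:
  increments:
    - [0.03,0,0,-0.0006,0]
    - [0.03,0,0,-0.0006,0]
    - [0.042,0,0,-0.0006,0]
    - [0.046,0,0,-0.0006,0]
    - [0.05,0,0,-0.0006,0]
    - [0.054,0,0,-0.0006,0]
    - [0.058,0,0,-0.0006,0]
    - [0.06,0,0,-0.0006,0]

```text
clock: 26.15
tcp_pos: [567.3, 164.5, 19.7]
eef_rot: [0.0, 0.85, -0.527, -0.0]
contact_force: [-0.5, 0.8, -0.2]
gripper_width: 60.1
```

Request:
servo_tool:
  increments:
    - [0.06,0,0,-0.005,0]
    - [0.06,0,0,-0.015,0]
    - [0.06,0,0,-0.035,0]
    - [0.06,0,0.01,-0.07,0]
    - [0.06,0,0.03,-0.11,0]
    - [0.06,0,0.06,-0.15,0]
    - [0.06,0,0.08,-0.17,0]
    - [0.06,0,0.08,-0.17,0]

```text
clock: 26.95
tcp_pos: [495.7, 128.1, 193.5]
eef_rot: [-0.001, 0.85, -0.527, 0.002]
contact_force: [0.6, -0.4, -0.4]
gripper_width: 60.4
```

Run:
```python
from h import *
s=env.get_state();print(s["clock"],s["tcp_pos"],s["gripper_width"],s["contact_force"].round(2))
i=env.camera_info("wrist");im=env.camera("wrist")[:,:,::-1]
cv2.imwrite("pics/w15.png",im)
for n in("scene","top"):
  im=env.camera(n)[:,:,::-1]; cv2.imwrite(f"pics/{n}15.png",im)
```

```text
26.95 [495.68048792 128.12278879 193.47113666] 60.35741708570208 [ 0.58 -0.43 -0.41]
```

View pics/w15.png

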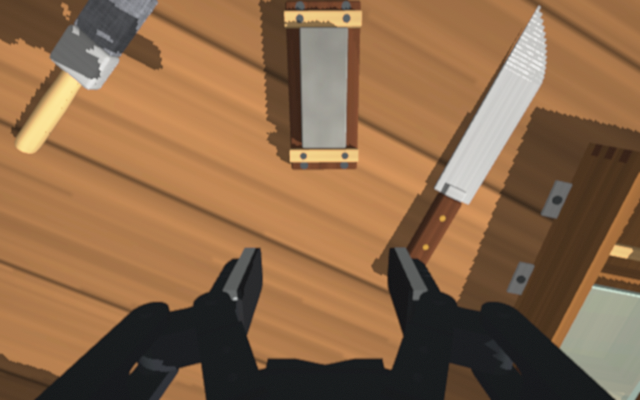

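View pics/scene15.png

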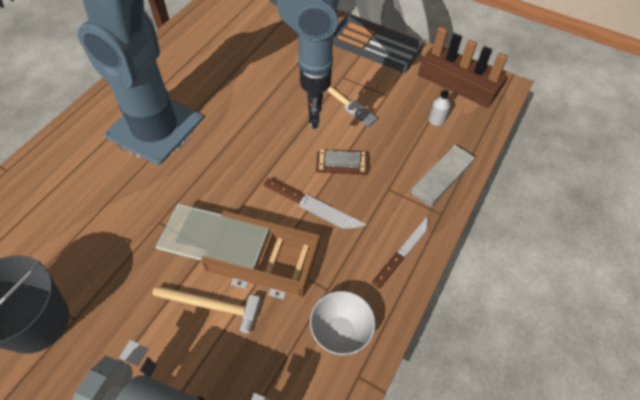

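View pics/top15.png

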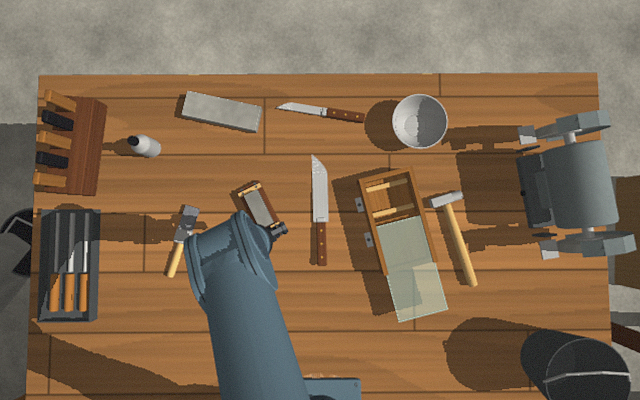

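```bash
python3 -c "
from plant import env
print(env.hand_in(), env.get_state()['clock'])"
```

```text
the job is handed in; nothing more can be done
the job is handed in; nothing more can be done
```

The job is done and handed in at about 27 s. The lid is drawn back, and the whetstone lies flat between the cradle's cleats, let go.

- **Lid:** I touched down at 8 mm/s or less. The press read about 12–14 N at my spot checks while the lid slid; it briefly read 15.2 N before the lid had started to move. The lid moved with the fingers without slipping. Its far edge measured x ≈ -16 mm in the box's frame, good to about 2 mm. The bay is open and the lid is still in its grooves.
- **Stone in the bay:** On the first try for a lower grip, something of the gripper met resistance of 8.7 N, probably the linkage on the left rim. I backed off about 3 mm and gripped the upper part of the stone.
- **Stone in the cradle:** My first wrist-camera estimate of the cradle position and the close-up view differed by about 2 mm. I corrected by 2.4 mm, then measured the stone centred to within about 0.1 mm. I lowered it until it read 7 N on the bed, eased off and let go.

The last pictures show the stone between the cleats and the knife, hammer and brush apparently where they lay. The arm was clear of everything, with the tool at 193 mm, and the force reading was near zero.

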